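# Lean the copper-coated electrode plate on the drying rack

### The job

Take the copper-coated glass plate out of the slotted stand and lean it, black strip up, on the drying rack: lower edge on the yellow line of the rubber pad, midway between the posts and parallel to the bar, and the plate tipped back against the steel rest bar. Set it down gently, without letting it drop, and let go so that it stays leaning there; leave the silver-coated plate in its slot.

Things in the scene. Friction and masses are not known exactly. Their poses are not given: they have to be found in the camera images.
- copper_plate: Glass plate with copper-coloured film on both faces and a black grip strip along its top. 60 mm wide (its x), 5 mm thick (its y), 130 mm high (its z, towards the strip). Strip: 60 mm long, 10 mm thick, from 106 to 130 mm up. Origin: middle of the lower edge. About 0.12 kg. Starts upright in either slot of the stand; either face may rest on the bar.
- silver_plate: The other plate: same size and shape, but with a silver-grey film. It stands upright in the other slot of the stand and stays there. Origin: middle of its lower edge.
- stand: Fixed white block with grey ends, 211 mm long (its x), 62 mm wide (its y), 38 mm high. Origin: centre of the underside. Two slots in line, centred at x = -55 and +55 mm, each 64 x 8 mm and 25 mm deep, hold the plates; slot floors lie 10 mm above the bench. A plate lifts straight up.
- rack: Fixed grey base 150 (its x) x 120 mm (its y), origin centre of underside. Rubber pad, top 12 mm up; yellow line along x at y=-15 mm. Steel rest bar, 10 mm diameter, along x at y=+20 mm, axis 87 mm up, on posts at x=+-67 mm. A plate with its foot on the line leans towards +y, 20 degrees off upright; the bar meets it 82 mm up from its foot. No stop; the rubber keeps the foot from sliding.

How it is judged:
By the outcome, as a careful person would: the job done as asked, in the order asked, and still so for the second after the job is handed in, with the robot touching nothing.
It also fails if it takes over 35 s, if anything falls off the work surface, if the arm or the gripper's body presses on something with over 40 N, if the wrist force passes 120 N, or if a joint passes its speed limit or range.

### The arm

A 7-joint arm with a two-finger parallel gripper is mounted at the origin on a cart in front of the work surface, level with it; the furniture and walls round the work are solid. World frame = base frame: x ahead of the robot, y to its left, z up, the work surface at z = 0. Lengths are in m, angles in rad, forces in N, time in s.
With the tool pointing down it reaches from about 0.4 to 0.9 m from the base axis. Payload 5.5 kg.
Tool frame: the origin (TCP) lies midway between the tips of the shut fingers; the grasp point (between the pads) lies 19 mm behind it (manip.grip_depth is the distance from the TCP to the grasp point, in m); z points along the fingers, y is the line along which they close (so a half turn about z gives the same grasp; the last joint's range is limited). The gripper opens to 92 mm and grips with 3 to 60 N. Pads are 19 mm wide; open, the fingers measure 130 mm over their backs; the gripper's body (75 mm by 190 mm) begins 47 mm behind the grasp point.
Start: joints at [-0.862, 0.501, -0.427, 1.55, 0.221, 1.138, -0.21], TCP at [0.28, 0.586, 0.227] pointing down, gripper open.
Joint ranges: [-2.88, 2.88], [-0.31, 2.03], [-1.54, 1.56], [0.2, 2.42], [-1.41, 4.55], [0.19, 2.02], [-2.57, 2.57]. Speed limits (rad/s): [2.57, 2.57, 3.14, 3.14, 3.14, 3.14, 3.14].

### API

Orientations are given as a unit quaternion [x, y, z, w].
In Python, from bench import manip, effector, viewer gives the robot as it stands. Calls block until the motion is done:
- manip.move_pose(position, orientation): joint-space move of the TCP to a pose.
- manip.servo_line(position, ori=None, vel=0.15): straight line of the TCP; ori=None keeps the orientation; vel is the mean speed in m/s.
- manip.movej(angles): joint-space move.
- effector.open_jaws() and effector.close(f_grip=None): open the fingers fully, or close them until they stop; f_grip is the grip in N (None keeps the last).
- manip.sleep(seconds).
- manip.solve_ik(position, orientation): joint angles nearest the present ones, or None.
- viewer.get_image(name): name is "scene" or "side" or "wrist"; returns the picture (384x512x3 uint8, red, green, blue); there is no depth.
- viewer.get_calibration(name): a dict with "vfov" (degrees; the focal length in pixels is half the picture's height over the tangent of half this angle, whatever the lens; pixels are square), "cx", "cy" (the principal point, pixels), "eye" and "attitude" of the camera in the world. Camera axes: x right, y down, z forward; pixel columns grow to the right and rows downward; lengths in m; the calibration is good to about 2 mm. A picture is of the moment at which its call begins: read the wrist's pose just before it. get_calibration takes no time and is no camera call; for the wrist camera it gives the pose at the moment of the call.
A pose or a line that the arm cannot do raises manip.PlanningError and nothing moves.
- manip.hand_in(): hands the job in; it is judged then, once.
Readings, each from a call of its own:
- manip.current_clock(): time.
- manip.current_q(): joint angles.
- manip.current_joint_velocities(): joint speeds.
- manip.current_tau(): joint torques, N m.
- manip.current_tool_pos(): TCP position.
- manip.current_tcp_rot(): TCP orientation.
- manip.current_force(): force on the tool from outside, world axes, zero at the start.
- manip.current_wrist_torque(): the same for the moment, N m.
- manip.current_finger_gap(): finger opening in m.
- manip.current_gripper_force(): force on a finger pad.
Only numpy, scipy, OpenCV 4.12 (cv2) and the standard library are available. Lean on these libraries where they do the work, as an engineer would, in place of code of your own. Each camera call takes 0.05 s, during which the arm holds its last target. There are 200 camera calls.

## Working session

There is one attempt and no reset: what is moved stays moved. The work goes in short steps, each a Python script; the robot and the scene stay as the last script left them, time stands still between calls to the robot, and variables do not carry over. Pictures are saved under pics/ and viewed, at most 10 in all, crops included, and the job is handed in when it is done.

```bash
ls; mkdir -p pics
python3 - <<'E'
from bench import manip, effector, viewer
import cv2,numpy as np
for n in ["scene","side","wrist"]:
    print(n,viewer.get_calibration(n))
    cv2.imwrite(f"pics/{n}0.png",viewer.get_image(n)[:,:,::-1])
a=[cv2.imread(f"pics/{n}0.png") for n in ["scene","side","wrist"]]
print(manip.current_clock(),manip.current_tcp_rot())
E
```

```text
pics
scene {'vfov': 47.436023912427, 'cx': 258.4472085227864, 'cy': 192.62778166773523, 'eye': array([ 0.2092225 , -0.39549216,  0.62687758]), 'attitude': array([ 0.88054821, -0.25156275,  0.11152027, -0.38589411])}
side {'vfov': 55.801516930294646, 'cx': 254.17797844351352, 'cy': 193.0873758014151, 'eye': array([0.20064767, 0.78745113, 0.44221116]), 'attitude': array([-0.2119014 ,  0.82394014, -0.50850364,  0.13283258])}
wrist {'vfov': 63.40439622708445, 'cx': 255.95416620706249, 'cy': 189.87836482683664, 'eye': array([0.21512322, 0.61756617, 0.38386414]), 'attitude': array([0.83836718, 0.5286434 , 0.07035947, 0.11281031])}
0.15 [ 2.21022912e-01  9.75268309e-01 -7.45128664e-04 -2.03946582e-04]
```

View pics/scene0.png

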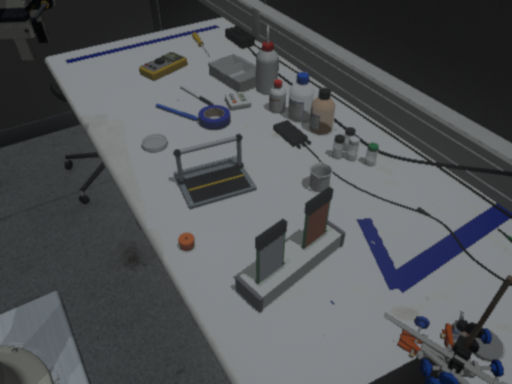

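View pics/side0.png

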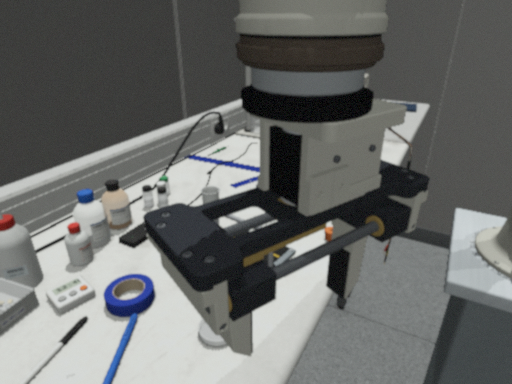

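The scene view shows the stand around pixel (292,262), with the copper plate in its right/far slot near (317,218) and silver near (271,250). The rack is around (215,180). In the side view the arm hides both. I'll estimate roughly from the scene view, then look from the wrist.

```bash
cat > h.py <<'E'
import numpy as np,cv2
from scipy.spatial.transform import Rotation as R
def ray(c,u,v):
    f=192/np.tan(np.radians(c['vfov'])/2)
    d=R.from_quat(c['attitude']).apply([(u-c['cx'])/f,(v-c['cy'])/f,1.]);return np.array(c['eye']),d/np.linalg.norm(d)
def onz(c,u,v,z):
    e,d=ray(c,u,v);return e+d*(z-e[2])/d[2]
def tri(obs):
    A=np.zeros((3,3));b=np.zeros(3)
    for c,u,v in obs:
        e,d=ray(c,u,v);P=np.eye(3)-np.outer(d,d);A+=P;b+=P@e
    x=np.linalg.solve(A,b)
    return x,[np.linalg.norm(np.cross(x-ray(c,u,v)[0],ray(c,u,v)[1])) for c,u,v in obs]
def proj(c,p):
    f=192/np.tan(np.radians(c['vfov'])/2)
    q=R.from_quat(c['attitude']).inv().apply(np.array(p)-c['eye']);return np.array([c['cx']+f*q[0]/q[2],c['cy']+f*q[1]/q[2]])
E
python3 - <<'E'
from bench import manip, viewer
from h import *
c=viewer.get_calibration("scene")
for n,(u,v,z) in dict(standL=(238,272,.038),standNearR=(251,298,0),standFar=(344,240,0.0),standTopFarR=(330,222,.038),rackA=(176,180,.012),rackB=(187,203,0),rackC=(255,187,0),line1=(190,189,.012),line2=(243,178,.012),bar1=(178,153,.087),bar2=(239,138,.087),cop=(318,198,.14),sil=(271,230,.14)).items(): print(n,onz(c,u,v,z).round(3))
w=viewer.get_calibration("wrist")
T=R.from_quat(manip.current_tcp_rot());p=np.array(manip.current_tool_pos())
print(T.as_matrix().round(3),T.inv().apply(w['eye']-p).round(4),(T.inv()*R.from_quat(w['attitude'])).as_matrix().round(3))
im=cv2.imread("pics/scene0.png")[120:310,160:360];cv2.imwrite("pics/crop0.png",cv2.resize(im,None,fx=3,fy=3,interpolation=cv2.INTER_CUBIC))
E
```

```text
standL [ 0.417 -0.001  0.038]
standNearR [ 0.422 -0.033  0.   ]
standFar [ 0.638 -0.016  0.   ]
standTopFarR [0.619 0.008 0.038]
rackA [0.435 0.298 0.012]
rackB [0.429 0.232 0.   ]
rackC [0.574 0.201 0.   ]
line1 [0.448 0.256 0.012]
line2 [0.56  0.228 0.012]
bar1 [0.445 0.288 0.087]
bar2 [0.576 0.268 0.087]
cop [ 0.565 -0.009  0.14 ]
sil [ 0.462 -0.028  0.14 ]
[[-0.902  0.431 -0.001]
 [ 0.431  0.902 -0.001]
 [ 0.    -0.002 -1.   ]] [ 0.0722  0.0003 -0.1581] [[-0.    -0.965 -0.264]
 [ 1.    -0.     0.   ]
 [-0.    -0.264  0.965]]
```

View pics/crop0.png

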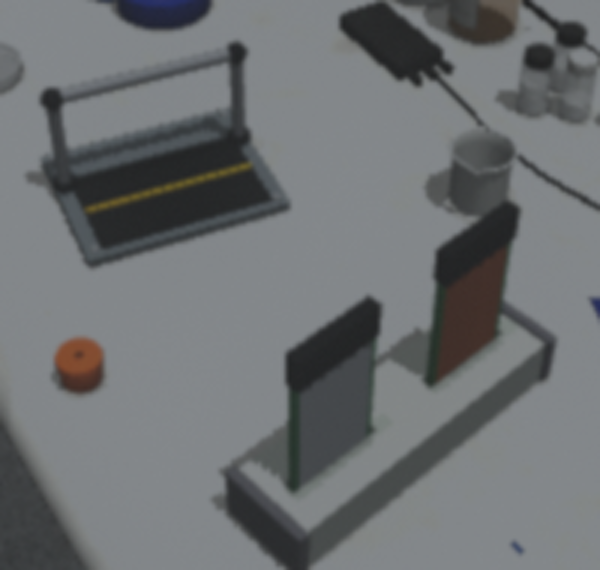

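The crop shows copper in the far slot, strip top edge about (437,240)-(517,205) in crop pixels. The rack's yellow line runs about (88,210)-(250,167), with the bar behind it. Next I'll take two wrist views covering both.

```bash
python3 - <<'E'
from bench import manip, viewer
from h import *
import pickle
q=R.from_matrix([[-1,0,0],[0,1,0],[0,0,-1]]).as_quat()
D=[]
for i,y in enumerate([.20,.04]):
    print(manip.solve_ik([.46,y,.30],q))
    manip.move_pose([.46,y,.30],q); manip.sleep(.2)
    c=viewer.get_calibration("wrist");im=viewer.get_image("wrist")
    cv2.imwrite(f"pics/w{i}.png",im[:,:,::-1]);D.append((c,im))
pickle.dump(D,open("D.pkl","wb"))
print(manip.current_clock())
E
python3 -c "
import cv2,numpy as np
a=[cv2.resize(cv2.imread(f'pics/w{i}.png'),None,fx=1.5,fy=1.5) for i in (0,1)]
for i in (0,1): cv2.imwrite(f'pics/wb{i}.png',a[i])"
```

```text
[-0.11839118  0.15207466 -0.38321163  1.82719547  0.06145545  1.17387524
  1.04941925]
[ 0.10679194  0.0667729  -0.26312722  1.91523981  0.01891492  1.16193696
  1.40750018]
2.925
```

View pics/wb0.png

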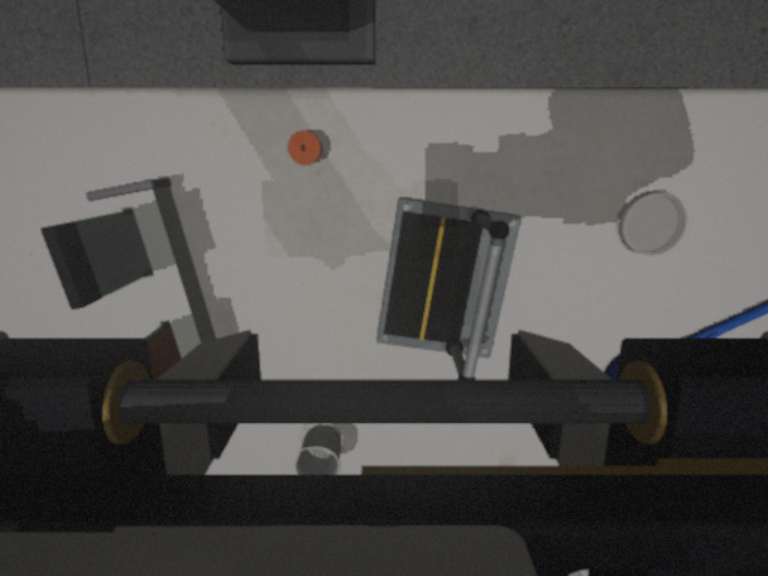

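View pics/wb1.png

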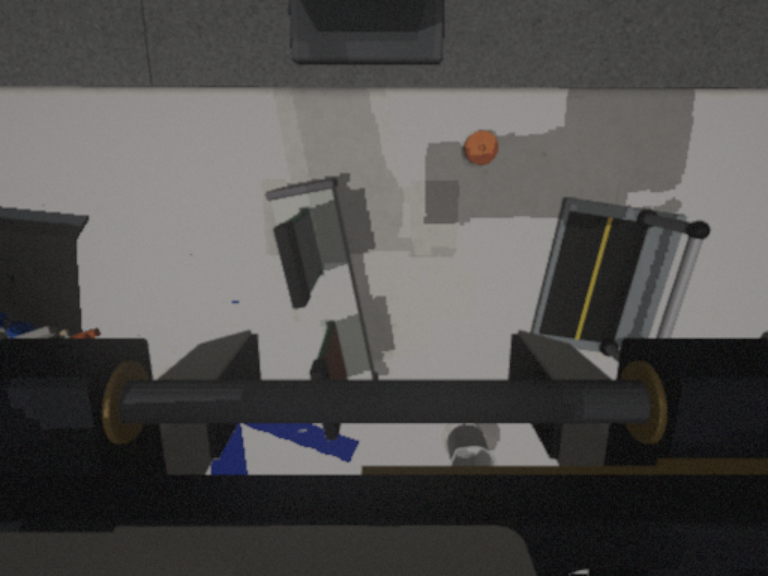

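Both views show the rack's yellow line clearly: (443,218)-(422,340) and (611,218)-(578,340) in 1.5x pixels. The bar's near end is at (499,230) and (699,230). The gripper hides the copper plate, so I'll shift in +x for it and compute the rack meanwhile.

Run:
```python
from bench import manip, viewer
from h import *
import pickle
D=pickle.load(open("D.pkl","rb"))
def line(im):
    h=cv2.cvtColor(im,cv2.COLOR_RGB2HSV)
    m=cv2.inRange(h,(18,110,70),(35,255,255));m[235:]=0
    n,l,s,_=cv2.connectedComponentsWithStats(m);k=1+np.argmax(s[1:,4])
    ys,xs=np.nonzero(l==k);vx,vy,x0,y0=cv2.fitLine(np.c_[xs,ys].astype(np.float32),2,0,.01,.01).ravel()
    t=[(y-y0)/vy for y in (ys.min()-.5,ys.max()+.5)]
    return [(x0+vx*a,y0+vy*a) for a in t]
L=[line(im) for _,im in D];print(L)
for j in (0,1):
    print(tri([(D[i][0],*L[i][j]) for i in (0,1)]),[onz(D[i][0],*L[i][j],.012).round(4) for i in (0,1)])
print('barend',tri([(D[0][0],499/1.5,230/1.5),(D[1][0],699/1.5,230/1.5)]))
q=R.from_matrix([[-1,0,0],[0,1,0],[0,0,-1]]).as_quat()
E_=[];t=[]
for i,y in enumerate([.05,-.05]):
    manip.move_pose([.62,y,.30],q); manip.sleep(.2)
    c=viewer.get_calibration("wrist");im=viewer.get_image("wrist")
    cv2.imwrite(f"pics/v{i}.png",im[:,:,::-1]);E_.append((c,im))
    u,v=proj(c,[.515,-.015,.1]).astype(int);print(u,v)
    x0=max(0,u-65);y0=max(0,v-75);print('crop',x0,y0)
    k=im[y0:y0+148,x0:x0+132,::-1]; k=cv2.convertScaleAbs(k,alpha=1.8);t.append(cv2.resize(k,(396,444),interpolation=cv2.INTER_CUBIC) if k.shape[:2]==(148,132) else cv2.copyMakeBorder(cv2.resize(k,None,fx=3,fy=3),0,444-3*k.shape[0],0,396-3*k.shape[1],0))
cv2.imwrite("pics/vv.png",np.hstack(t))
pickle.dump(E_,open("E.pkl","wb"));print(manip.current_clock())
```

```text
[[(np.float64(295.2914237412955), np.float64(144.5)), (np.float64(280.62889929087123), np.float64(225.5))], [(np.float64(406.6790109828611), np.float64(144.5)), (np.float64(384.21006862426896), np.float64(225.5))]]
(array([0.44217881, 0.25830457, 0.01247416]), [np.float64(1.3847852756541196e-05), np.float64(1.3847852756593141e-05)]) [array([0.4422, 0.2584, 0.012 ]), array([0.4423, 0.2585, 0.012 ])]
(array([0.56627225, 0.24018064, 0.01207267]), [np.float64(8.034894179823231e-05), np.float64(8.034894179821252e-05)]) [array([0.5662, 0.2402, 0.012 ]), array([0.5664, 0.2402, 0.012 ])]
barend (array([0.44327287, 0.2935562 , 0.08876345]), [np.float64(1.808471887529545e-05), np.float64(1.8084718875378074e-05)])
195 73
crop 130 0
285 73
crop 220 0
4.5917
```

View pics/vv.png

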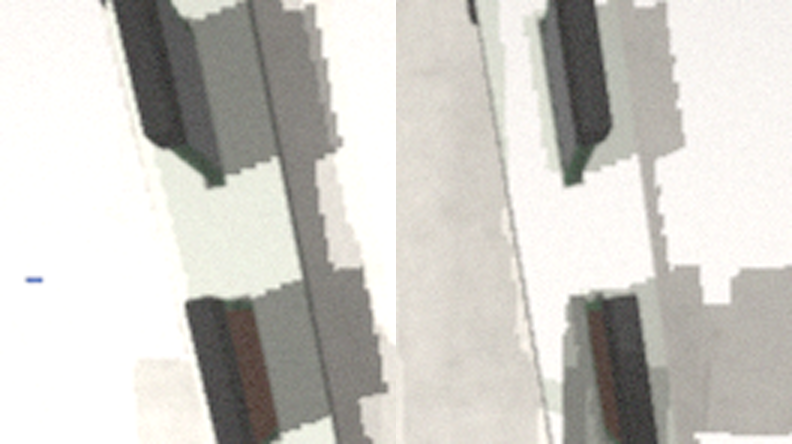

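Both views show the copper strip. Its outer near corner is at crop (187,300) on the left, full-image pixel (192,100). On the right the outer +y edge runs (636,294)-(657,444). I'll fit the edges and cast them onto the top plane, with the scene camera as the height check.

Run:
```python
from bench import manip, viewer
from h import *
import pickle
E_=pickle.load(open("E.pkl","rb"));cs=viewer.get_calibration("scene")
lines=[]
for i,(c,im) in enumerate(E_):
    g=cv2.GaussianBlur(im.max(2),(3,3),0)
    m=(g<45).astype(np.uint8);m[:94]=0;m[215:]=0
    seed=proj(c,[.56,-.009,.14]);n,l,s,ce=cv2.connectedComponentsWithStats(m)
    k=min([j for j in range(1,n) if s[j,4]>300],key=lambda j:np.hypot(*(ce[j]-seed)))
    print(i,s[k],ce[k],seed)
    y0=s[k,1];y1=s[k,1]+s[k,3]-1;r=[];
    for y in range(y0,y1+1):
        xs=np.nonzero(l[y]==k)[0]; r.append((y,xs.min()-.5 ,xs.max()+.5))
    r=np.array(r);print(r[::6].tolist(), r[-3:].tolist())
    col=1 if i==0 else 2; rr=r[6:-8]
    p=np.polyfit(rr[:,0],rr[:,col],1);print('rms',np.std(rr[:,col]-np.polyval(p,rr[:,0])))
    a=[onz(c,np.polyval(p,y),y,.14) for y in (y0,y1)];print('edge ends on z=.14',np.round(a,4))
u0=E_[0][0]
# height: near -y top corner, scene vs view0
for cu,cv in ((437,248),(437,243)):
    print(tri([(cs,160+cu/3,120+cv/3),(u0,192.3,100)]))
print('far',onz(cs,160+517/3,120+208/3,.14))
```

```text
0 [197 101  19  57 492] [206.07723577 129.87601626] [195.84373251 118.00982401]
[[101.0, 196.5, 203.5], [107.0, 199.5, 205.5], [113.0, 200.5, 207.5], [119.0, 197.5, 208.5], [125.0, 199.5, 210.5], [131.0, 199.5, 211.5], [137.0, 203.5, 212.5], [143.0, 204.5, 213.5], [149.0, 206.5, 215.5], [155.0, 206.5, 212.5]] [[155.0, 206.5, 212.5], [156.0, 205.5, 212.5], [157.0, 206.5, 207.5]]
rms 1.3319588859841818
edge ends on z=.14 [[ 0.5436 -0.0074  0.14  ]
 [ 0.5993 -0.0009  0.14  ]]
1 [288 101  20  56 582] [297.50859107 130.30584192] [294.10501989 117.31397892]
[[101.0, 288.5, 292.5], [107.0, 288.5, 299.5], [113.0, 289.5, 300.5], [119.0, 289.5, 301.5], [125.0, 290.5, 302.5], [131.0, 291.5, 303.5], [137.0, 292.5, 304.5], [143.0, 293.5, 305.5], [149.0, 295.5, 306.5], [155.0, 297.5, 307.5]] [[154.0, 297.5, 307.5], [155.0, 297.5, 307.5], [156.0, 298.5, 306.5]]
rms 0.31539225009413036
edge ends on z=.14 [[ 0.5443 -0.0052  0.14  ]
 [ 0.5988  0.0065  0.14  ]]
(array([ 0.54147084, -0.01020088,  0.14250407]), [np.float64(0.0015564564951205044), np.float64(0.0015564564951205183)])
(array([ 0.54155354, -0.00960896,  0.14566311]), [np.float64(0.0015086026435297444), np.float64(0.0015086026435295822)])
far [ 0.59844181 -0.0050654   0.14      ]
```

Run:
```python
from bench import manip, viewer
from h import *
import pickle
E_=pickle.load(open("E.pkl","rb"))
A=[]
for i,(c,im) in enumerate(E_):
    g=cv2.GaussianBlur(im.max(2),(3,3),0).astype(int)
    r=[]
    for y in range(106,150):   # strongest outward brightening near the strip's outer edge
        x0=(192.3+(y-100)*10.4/48) if i==0 else (220+(636-396)/3+(y-98)*7/50.)
        xs=np.arange(int(x0)-5,int(x0)+6);d=np.abs(g[y,xs+1]-g[y,xs-1]).astype(float);d[d<d.max()*.4]=0
        r.append((y,(xs*d).sum()/d.sum()))
    r=np.array(r);p=np.polyfit(r[:,0],r[:,1],1);print('rms',np.std(r[:,1]-np.polyval(p,r[:,0])))
    a=[onz(c,np.polyval(p,y),y,.14) for y in (100,157)];A.append(a);print(np.round(a,4))
q=R.from_matrix([[-1,0,0],[0,1,0],[0,0,-1]])
for yaw in (12,-8.3):
  print(yaw,manip.solve_ik([.57,-.003,.109],(R.from_euler('z',yaw,degrees=True)*q).as_quat()))
RK=R.from_euler('z',-8.3,degrees=True)*R.from_euler('x',-20,degrees=True)
print(RK.apply([0,0,1]),manip.solve_ik(np.array([.5042,.2492,.0127])+RK.apply([0,0,.1]),(RK*q).as_quat()))
print(manip.solve_ik(np.array([.5042,.2492,.16])+RK.apply([0,0,.1]),(RK*q).as_quat()))
```

```text
rms 0.11184193665592707
[[ 0.5427 -0.0133  0.14  ]
 [ 0.5993 -0.0025  0.14  ]]
rms 0.20623204424676903
[[ 0.5434 -0.0038  0.14  ]
 [ 0.5999  0.008   0.14  ]]
12 [ 0.16109276  0.48327733 -0.25721214  1.8557366   0.16196517  0.82278246
  1.60180841]
-8.3 [ 0.12011207  0.47844939 -0.20499633  1.85721187  0.12869841  0.8186711
  1.275345  ]
[0.04937273 0.33843775 0.93969262] [-0.48268903  0.66636024 -0.30525884  1.61454042  0.43222027  1.20504294
  0.45230065]
[-0.45820146  0.51195419 -0.34132379  1.50474828  0.37420971  1.45110854
  0.54216857]
```

```bash
cat >> h.py <<'E'
Q0=R.from_matrix([[-1,0,0],[0,1,0],[0,0,-1]])
YAW=-8.3;LINE=np.array([.5042,.2492,.0127])
def place(foot,tilt,off=.099):
    RK=R.from_euler('z',YAW,degrees=True)*R.from_euler('x',-tilt,degrees=True)
    return np.array(foot)+RK.apply([0,0,off]),(RK*Q0).as_quat()
E
python3 - <<'E'
from bench import manip, viewer, effector
from h import *
q=(R.from_euler('z',11.3,degrees=True)*Q0).as_quat()
P=np.array([.5713,-.0029,.109])
manip.move_pose(P+[0,0,.09],q)
manip.servo_line(P,q,vel=.12)
print(manip.current_force(),manip.current_tool_pos(),manip.current_clock())
effector.close(25);manip.sleep(.1)
print(manip.current_finger_gap(),manip.current_gripper_force(),manip.current_force(),manip.current_tool_pos())
manip.servo_line(P+[0,0,.14],q,vel=.15)
print(manip.current_finger_gap(),manip.current_force())
manip.move_pose(*place(LINE+[0,0,.11],17));manip.sleep(.3)
print(manip.current_finger_gap(),manip.current_force(),manip.current_tool_pos(),manip.current_clock())
for n in("scene","side"): cv2.imwrite(f"pics/{n}1.png",viewer.get_image(n)[:,:,::-1])
a=cv2.imread("pics/scene1.png")[20:320,130:380];b=cv2.imread("pics/side1.png")[60:360,130:380]
cv2.imwrite("pics/m1.png",cv2.convertScaleAbs(cv2.resize(np.hstack([a,b]),None,fx=1.6,fy=1.6,interpolation=cv2.INTER_CUBIC),alpha=1.5))
E
```

```text
[-0.80690931  0.01661483  0.58348413] [ 0.57221846 -0.0029451   0.10984094] 6.05
0.00992904358234739 24.993976950645447 [-0.50502534 -0.44041431 -0.71216269] [ 0.57129712 -0.00293895  0.10896122]
0.009874058674829836 [-0.94858518 -0.19820482 -1.50441684]
0.009920919198492757 [-0.21029931  0.11281474 -1.85375284] [0.50915744 0.2764602  0.21765865] 9.9
```

View pics/m1.png

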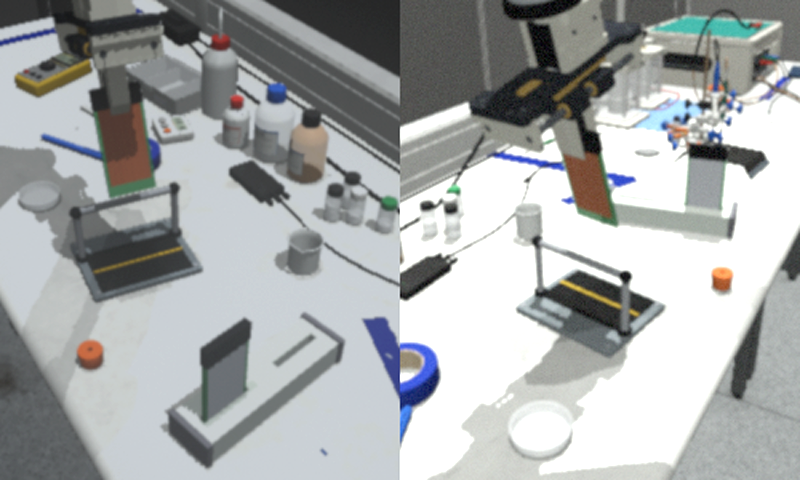

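The plate is held square over the rack and silver is still in its slot. In the scene half its lower corners are about (107,195) and (157,187); in the side half about (588,216) and (617,222). I'll triangulate the foot from copper masks to check it.

Run:
```python
from bench import manip, viewer
from h import *
RK=R.from_euler('z',YAW,degrees=True)*R.from_euler('x',-17,degrees=True)
pos=np.array(manip.current_tool_pos());foot=pos-RK.apply([0,0,.099]);print('foot',foot)
C={n:viewer.get_calibration(n) for n in("scene","side")};K={}
for n in C:
    im=cv2.imread(f"pics/{n}1.png").astype(int);b,g,r=im[...,0],im[...,1],im[...,2]
    m=((((r-b)>12)&((r-g)>6))|((g-r>5)&(g-b>2))).astype(np.uint8)
    l=cv2.connectedComponents(m)[1];pc=proj(C[n],foot+RK.apply([0,0,.05])).astype(int)
    k=l[pc[1],pc[0]];mm=(l==k).astype(np.uint8)
    pts=cv2.findContours(mm,0,1)[0];pts=max(pts,key=cv2.contourArea)
    per=cv2.approxPolyDP(cv2.convexHull(pts),4,True).reshape(-1,2);print(n,k,mm.sum(),per.tolist())
    print(' pred',[proj(C[n],foot+RK.apply([s*.03,t,h])).round(1).tolist() for s in(-1,1) for t in (-.0025,.0025) for h in (0,.106)])
for a,b in (((107,195),(617,222)),((157,187),(588,216))):
    print(tri([(C['scene'],130+a[0]/1.6,20+a[1]/1.6),(C['side'],130+(b[0]-400)/1.6,60+b[1]/1.6)]))
for s in(-1,1): print('exp',foot+RK.apply([s*.03,0,0]))
```

```text
foot [0.50463416 0.24849234 0.12293083]
scene 7 1585 [[218, 83], [227, 137], [199, 143], [188, 90]]
 pred [[197.7, 142.9], [187.4, 88.7], [197.0, 142.2], [186.8, 88.2], [226.7, 135.8], [218.4, 82.3], [225.9, 135.1], [217.6, 81.8]]
side 137 2000 [[334, 205], [264, 202], [241, 194], [230, 156], [335, 159]]
 pred [[265.6, 201.1], [255.6, 155.0], [264.1, 202.8], [253.9, 156.7], [240.8, 192.6], [228.7, 147.9], [239.3, 194.1], [227.0, 149.4]]
(array([0.47381662, 0.24998871, 0.12788285]), [np.float64(0.0011687057644891457), np.float64(0.001168705764489271)])
(array([0.52843454, 0.23445317, 0.12133865]), [np.float64(0.006396540476084422), np.float64(0.006396540476084461)])
exp [0.47494838 0.25282302 0.12293083]
exp [0.53431993 0.24416165 0.12293083]
```

The masks match the prediction within about 1 px, so the foot is where I expect. Next I'll place it gently under force feedback.

```bash
cat > place.py <<'E'
from bench import manip, viewer, effector
from h import *
n=R.from_euler('z',YAW,degrees=True).apply([0,1,0])
def go(z,t,v): manip.servo_line(*place(LINE+[0,0,z],t),vel=v)
go(.03,17,.12);go(.004,17,.06);manip.sleep(.25)
F=lambda: np.mean([manip.current_force() for _ in range(3)],0)
f0=F();print('f0',f0,manip.current_clock())
z=.004
while z>-.005:
    z-=.0005;go(z,17,.01);manip.sleep(.04);f=F()-f0
    if f[2]>2: break
print('foot z',z,f,manip.current_tool_pos(),manip.current_clock())
f1=F();t=17.
while t<22.5:
    t+=.5;go(z,t,.01);manip.sleep(.06);f=F()-f1
    print(t,f.round(2),round(f@n,2))
    if f@n<-1.5: break
print('tilt',t,z,manip.current_finger_gap(),manip.current_clock())
open("zt.txt","w").write(f"{z} {t}")
for k in("scene","side"): cv2.imwrite(f"pics/{k}2.png",viewer.get_image(k)[:,:,::-1])
a=cv2.imread("pics/scene2.png")[50:250,130:330];b=cv2.imread("pics/side2.png")[120:320,160:360]
cv2.imwrite("pics/m2.png",cv2.convertScaleAbs(cv2.resize(np.hstack([a,b]),None,fx=2,fy=2,interpolation=cv2.INTER_CUBIC),alpha=1.5))
E
python3 place.py
```

```text
f0 [ 1.16386938 -0.47521677 -1.39100521] 11.65
foot z -0.0005 [-1.88956927  0.51954166  2.73655576] [0.50846987 0.2779639  0.10715629] 14.275
17.5 [ 0.79 -0.63  1.71] -0.5
18.0 [ 1.85 -0.2   0.97] 0.07
18.5 [ 1.76 -0.37  2.13] -0.11
19.0 [2.2  0.19 3.38] 0.5
19.5 [ 1.95 -0.74  4.07] -0.45
20.0 [ 1.48 -2.42  4.58] -2.18
tilt 20.0 -0.0005 0.009669058586976361 16.125
```

View pics/m2.png

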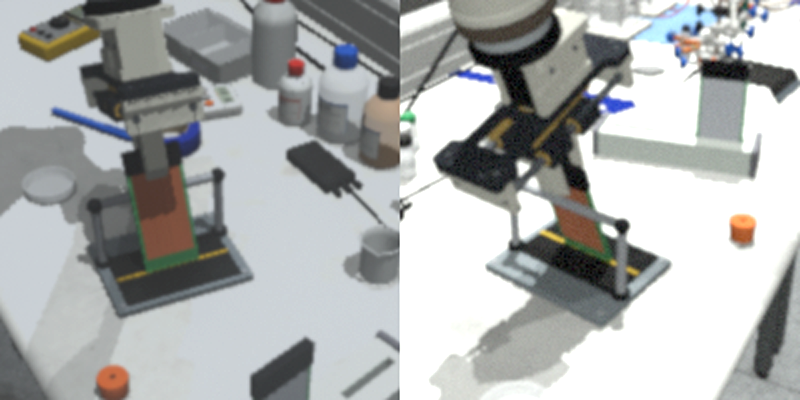

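The foot covers the yellow line, centred at about (172,267) between line ends (118,278) and (230,256). The plate touches the bar at 20°. Releasing and backing off along the plate axis.

Run:
```python
from bench import manip, viewer, effector
from h import *
z,t=map(float,open("zt.txt").read().split())
effector.open_jaws();manip.sleep(.1)
print(manip.current_finger_gap(),manip.current_clock())
p,q=place(LINE+[0,0,z],t);manip.servo_line(*place(LINE+[0,0,z],t,.099+.12),vel=.12)
manip.sleep(.4);print(manip.current_force(),manip.current_clock())
C={k:viewer.get_calibration(k) for k in("scene","side")}
for k in C: cv2.imwrite(f"pics/{k}3.png",viewer.get_image(k)[:,:,::-1])
RK=R.from_euler('z',YAW,degrees=True)*R.from_euler('x',-20,degrees=True)
for s in(-1,1): print([proj(C[k],LINE+RK.apply([s*.03,0,h])).round(1).tolist() for k in C for h in(0,.13)])
a=cv2.imread("pics/scene3.png")[50:250,130:330];b=cv2.imread("pics/side3.png")[120:320,160:360]
cv2.imwrite("pics/m3.png",cv2.convertScaleAbs(cv2.resize(np.hstack([a,b]),None,fx=2,fy=2,interpolation=cv2.INTER_CUBIC),alpha=1.5))
```

```text
0.09192305918527954 17.6667
[-0.20204442  0.35847056 -0.77282871] 19.2167
[[201.9, 184.9], [189.6, 125.5], [264.3, 250.6], [250.3, 205.7]]
[[228.4, 177.5], [218.0, 118.9], [241.2, 240.5], [224.8, 196.4]]
```

View pics/m3.png

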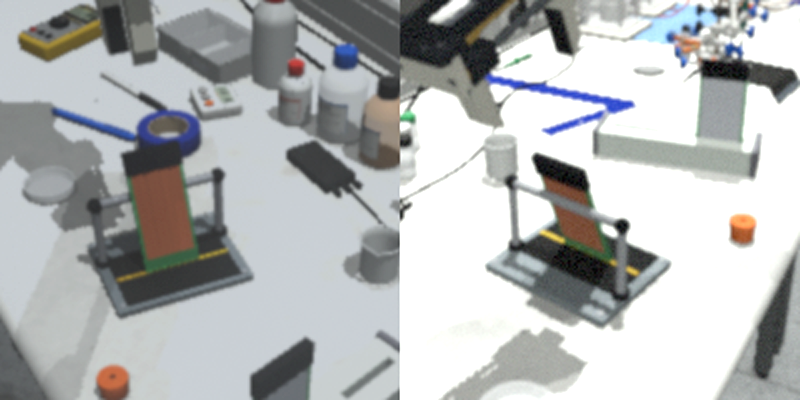

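The plate leans freely on the bar. I'll check its yaw and centring numerically before handing in.

Run:
```python
from bench import viewer
from h import *
C={k:viewer.get_calibration(k) for k in("scene","side")}
d=R.from_euler('z',YAW,degrees=True)
c=C['scene']
print('line ends',[proj(c,LINE+d.apply([s*.0627,0,-.0007])).round(1).tolist() for s in(-1,1)])
im=cv2.imread("pics/scene3.png").astype(int)
b,g,r=im[...,0],im[...,1],im[...,2]
ye=((r-b>25)&(g-b>15))[170:200,185:252]; ys,xs=np.nonzero(ye);
print('yellow cols',sorted(set(xs+185)))
gr=((g-r>6)&(g-b>2))
E=[]
for x in range(200,234):
    col=np.nonzero(gr[165:195,x])[0]+165
    if len(col): E.append((x,col.min(),col.max()))
print(E)
cv2.imwrite("pics/m4.png",cv2.convertScaleAbs(cv2.resize(cv2.imread("pics/scene3.png")[110:210,170:260],None,fx=6,fy=6,interpolation=cv2.INTER_NEAREST),alpha=1.6))
```

```text
line ends [[187.0, 189.2], [242.5, 173.8]]
yellow cols [np.int64(188), np.int64(189), np.int64(190), np.int64(191), np.int64(192), np.int64(193), np.int64(194), np.int64(195), np.int64(196), np.int64(197), np.int64(198), np.int64(199), np.int64(200), np.int64(201), np.int64(202), np.int64(229), np.int64(230), np.int64(231), np.int64(232), np.int64(233), np.int64(234), np.int64(235), np.int64(236), np.int64(237), np.int64(238), np.int64(239), np.int64(240), np.int64(241), np.int64(242), np.int64(243)]
[(200, np.int64(165), np.int64(176)), (201, np.int64(170), np.int64(181)), (202, np.int64(175), np.int64(184)), (203, np.int64(179), np.int64(185)), (204, np.int64(180), np.int64(185)), (205, np.int64(180), np.int64(186)), (206, np.int64(180), np.int64(185)), (207, np.int64(180), np.int64(185)), (208, np.int64(179), np.int64(185)), (209, np.int64(179), np.int64(184)), (210, np.int64(179), np.int64(184)), (211, np.int64(178), np.int64(184)), (212, np.int64(178), np.int64(184)), (213, np.int64(178), np.int64(183)), (214, np.int64(178), np.int64(183)), (215, np.int64(177), np.int64(182)), (216, np.int64(177), np.int64(183)), (217, np.int64(177), np.int64(182)), (218, np.int64(177), np.int64(182)), (219, np.int64(176), np.int64(181)), (220, np.int64(176), np.int64(181)), (221, np.int64(176), np.int64(181)), (222, np.int64(176), np.int64(180)), (223, np.int64(175), np.int64(180)), (224, np.int64(175), np.int64(180)), (225, np.int64(175), np.int64(180)), (226, np.int64(165), np.int64(179)), (227, np.int64(165), np.int64(179)), (228, np.int64(168), np.int64(179)), (229, np.int64(172), np.int64(177))]
```

View pics/m4.png

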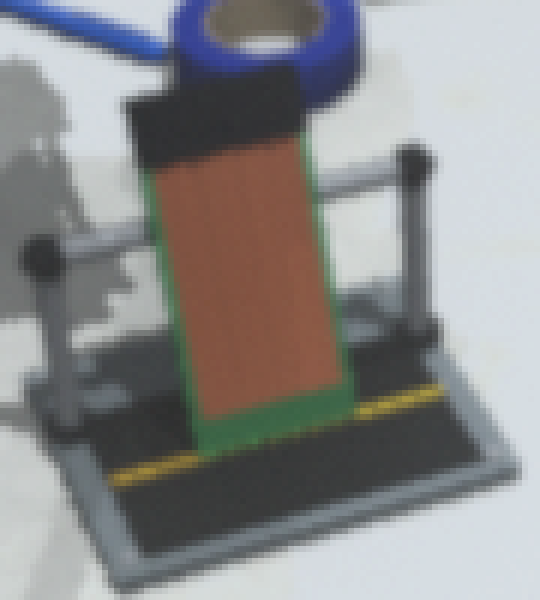

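The enlarged view shows the bottom edge on the yellow line with the same slope (-0.28). About 15 px of line shows on each side, so it is centred and parallel.

```bash
python3 -c "
from bench import manip
print(manip.current_clock(),manip.hand_in())"
```

```text
the job is handed in; nothing more can be done
19.3167 None
```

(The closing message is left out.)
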